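Clear the curing box doorway and shut its door

TASK

The red spray can is standing in the way of the curing box's open door. Stand the can upright on the round blue mat and let go of it, then push the door shut until it snaps fully home on its catch and stays shut. Leave the phone, the screwdriver and the flux jar where they are.

Things in the scene. Friction and masses are not known exactly. Their poses are not given: they have to be found in the camera images.
- can: Red spray can, loose, about 0.3 kg: a cylinder 52 mm in diameter up to 150 mm high, then a 40 mm diameter cap up to 178 mm. Origin at the centre of its underside, z up along the can. It starts standing on the bench (z = 0) between the open door and the box.
- mat: Round blue mat, fixed to the bench, 130 mm in diameter, 4 mm thick. Origin at the centre of its underside, at bench height.
- cabinet: Grey desktop UV curing box, fixed to the bench: 200 mm deep (x), 260 mm wide (y), 178 mm high, open at its front (-x side) where the door hangs. Origin at the centre of its underside. Its own -x axis points out of the front, roughly towards the robot; +y is its left side, where the hinge is.
- door (a joint): Door angle in rad: 0 shut, growing as it opens towards the robot. Upright hinge at the box's left front edge. White door, amber window, orange free edge: 260 mm wide, 18 thick, from 14 to 174 mm above the bench. It stays where left. A sprung roller catch resists from 0.10 rad, is passed at 0.035, then pulls the door to 0; it takes 4 to 6 N near the free edge.
- door_hinge (a point): Point on the hinge axis (door's outer face, left edge), 94 mm above the bench. Turns with the door: its -y axis runs along the door's outer face to the free edge, and its -x axis is the outward normal of the outer face.
- door_face (a point): Point on the door's outer face, 170 mm from the hinge axis, 94 mm above the bench: a flat place to push. Same axes as door_hinge. A bar handle, 90 mm long and upright (centre 99 mm above the bench), stands 35 mm out of the outer face 232 mm from the hinge axis.
- door_edge (a point): Top corner of the door's free edge on its outer face: 260 mm from the hinge axis, 174 mm above the bench. Same axes as door_hinge.
- phone: Black phone lying flat, 146 x 71 x 8 mm, loose; leave it alone. Origin at the centre of its underside.
- driver: Yellow-handled screwdriver lying on the bench, loose; leave it alone. Its x axis runs along it towards the tip.
- flux_jar: Small green jar, 44 mm in diameter, 45 mm high, loose; leave it alone. Origin at the centre of its underside.
There are look-alikes about, which are no part of the job. Of the things shaped like the mat, the blue one is meant.

How it is judged:
On the way, in this order (a step that is already met when the one before it is completed fails the run):
1. the can stands upright on the mat, released (horizontal distance between can and mat below 0.045 m and angle between can's own z axis and vertical below 0.1 rad and z of can in the frame of mat below 0.012 m and linear speed of can below 0.02 m/s and contact force between can and the fingers below 0.1 N), for 0.3 s.
2. the door is shut on its catch (value of joint door below 0.02 rad), for 0.2 s.
At the end, for the whole second after the job is handed in: The door is shut on its catch (within 0.02 rad), and the can stands upright (within 0.1 rad), at rest on the mat with its axis within 45 mm of the mat's centre (value of joint door below 0.02 rad and horizontal distance between can and mat below 0.045 m and angle between can's own z axis and vertical below 0.1 rad and z of can in the frame of mat below 0.012 m and linear speed of can below 0.02 m/s); the robot touches nothing.
It fails at once if the can is knocked or laid over (tilted over 0.6 rad) (angle between can's own z axis and vertical above 0.6 rad).
It fails at once if the phone, screwdriver or flux jar is moved by more than 30 mm (distance of any of phone, driver, flux_jar from where it was at the start of the episode above 0.03 m).
It also fails if it takes over 64 s, if anything falls off the work surface, if the arm or the gripper's body presses on something with over 40 N, if the wrist force passes 120 N, or if a joint passes its speed limit or range.

ROBOT

A 6-joint arm with a two-finger parallel gripper is mounted at the origin on the work surface. World frame = base frame: x ahead of the robot, y to its left, z up, the work surface at z = 0. Lengths are in m, angles in rad, forces in N, time in s.
With the tool pointing down it reaches from about 0.35 to 0.85 m from the base axis. Payload 8.1 kg.
Tool frame: the origin (TCP) lies at the very end of the fingers, on their centre line; the grasp point (between the pads) lies 19 mm behind it; z points along the fingers, y is the line along which they close (so a half turn about z gives the same grasp; the last joint's range is limited). The gripper opens to 93 mm and grips with 3 to 60 N. Pads are 15 mm wide; open, the fingers measure 128 mm over their backs; the gripper's body (75 mm by 188 mm) begins 65 mm behind the grasp point.
Start: joints at [-1.388, 0.13, 1.488, -0, 1.523, -0.085], TCP at [0.159, -0.579, 0.219] pointing down, gripper open.
Joint ranges: [-2.96, 2.96], [-0.89, 2.26], [0.02, 2.5], [-1.34, 4.48], [0, 2.73], [-2.66, 2.66]. Speed limits (rad/s): [2.39, 2.39, 2.79, 3.14, 3.14, 3.14].

INTERFACE

Orientations are given as a rotation vector (axis times angle).
In Python, from plant import robot, imaging gives the robot as it stands.
- The arm moves only by the tool jog_arm, never from a script. Its argument "rows" is a list of rows, each a list of 2 entries, a list of its own where there are three numbers: the shift along the tool's x, y, z each as a share of 0.2 m, from -1 to 1, then the turn, a rotation vector about the tool's x, y, z each as a share of pi/2 rad, from -1 to 1. A call has 1 to 5 rows; each row is the pose to reach, as a shift and turn from the pose commanded when the call began, along the tool's axes at that moment; what a row does not reach only later rows make up. A row lasts 1/10 s, in which the tool goes at most 50 mm and 8.59 degrees, less where a joint would pass 70% of its speed; a pose out of reach is approached as far as the arm can. A call with a number of a shift or a turn outside -1 to 1 is refused whole. A call with a gripper value outside its range is refused whole. "hand" is the closure, from -1 (fully open) to 1 (shut), set as the call begins (left out, the last holds). The fingers move at their own pace and stop on an object; "squeeze" is the grip in N (left out, the last holds). Time passes only in rows, so rows that repeat a pose let the fingers close. It gives the time, the measured TCP pose, the force, the opening and the grip force at its end, in the units of the state.
- robot.read_state(): the state, without advancing time (a new reading comes with each control period).
- imaging.read_camera(name): name is "scene" or "top"; returns a dict with "frame" (420x560x3 uint8, red, green, blue), "vertical_fov" (degrees; the focal length in pixels is half the picture's height over the tangent of half this angle, whatever the lens; pixels are square), "cx", "cy" (the principal point, pixels), "R" (3x3) and "t" (3): a world point X has camera coordinates R X + t. Camera axes: x right, y down, z forward; pixel columns grow to the right and rows downward; lengths in m; the calibration is good to about 2 mm. A picture is of the moment at which its call begins. There is no depth.
- robot.close_job(): hands the job in; it is judged then, once.
The state is a dict: "t": time; "q": joint angles; "dq": joint speeds; "joint_torque": joint torques, N m; "tool_pos": TCP position; "orientation": TCP orientation; "force": force on the tool from outside, world axes, zero at the start; "wrist_torque": the same for the moment, N m; "opening": finger opening in m; "gripper_force": force on a finger pad.
Only numpy, scipy, OpenCV 4.12 (cv2) and the standard library are available. Lean on these libraries where they do the work, as an engineer would, in place of code of your own. Each camera call takes 0.05 s, during which the arm holds its last target. There are 200 camera calls.

## Working session

There is one attempt and no reset: what is moved stays moved. The work goes in short steps, Python scripts to look and compute and a tool call to move; the robot and the scene stay as the last step left them, time stands still between calls to the robot, and variables do not carry over. Pictures are saved under pics/ and viewed, at most 10 in all, crops included, and the job is handed in when it is done.

Besides the shell and the picture viewer there is one more tool, called after "Emit:" by a JSON object that holds its "fn" and its "kwargs". jog_arm: Moves the arm, as the interface text tells. Its arguments: {"type":"object","properties":{"rows":{"type":"array"},"hand":{"type":"number"},"squeeze":{"type":"number"}},"required":["rows"]}

```bash
mkdir -p pics; cat > h.py <<'E'
import numpy as np, cv2
from plant import robot, imaging
from scipy.spatial.transform import Rotation as Ro
def cam(n):
    c=imaging.read_camera(n); c['f']=c['frame'].shape[0]/2/np.tan(np.radians(c['vertical_fov'])/2); return c
def plane(c,u,v,z):
    d=c['R'].T@np.array([(u-c['cx'])/c['f'],(v-c['cy'])/c['f'],1]); o=-c['R'].T@c['t']
    return o+d*(z-o[2])/d[2]
def proj(c,X):
    p=c['R']@np.array(X)+c['t']; return p[:2]/p[2]*c['f']+[c['cx'],c['cy']]
def save(c,n): cv2.imwrite(f'pics/{n}.png',c['frame'][:,:,::-1])
E
python3 - <<'E'
from h import *
for n in('scene','top'):
    c=cam(n); save(c,n+'0'); print(n,c['f'],c['cx'],c['cy'],-c['R'].T@c['t'],c['R'].round(3).tolist(),[k for k in c])
s=robot.read_state(); print(s)
E
```

```text
scene 455.04595345587484 288.51149890197775 209.87566713880258 [0.74090806 0.6103574  1.00273482] [[-0.947, 0.32, -0.005], [0.258, 0.752, -0.606], [-0.19, -0.576, -0.795]] ['frame', 'vertical_fov', 'cx', 'cy', 'R', 't', 'f']
top 444.0883371292026 272.55911319716836 206.88578617177598 [0.39617051 0.0202852  1.31369441] [[0.013, -0.999, 0.032], [-0.989, -0.017, -0.144], [0.144, -0.03, -0.989]] ['frame', 'vertical_fov', 'cx', 'cy', 'R', 't', 'f']
{'t': 0.1, 'q': array([-1.38842711e+00,  1.31104483e-01,  1.48913773e+00, -1.75729087e-05,
        1.52300244e+00, -8.54068569e-02]), 'dq': array([-9.80335372e-05, -1.24353915e-03, -2.64575081e-03,  1.82679923e-04,
        8.17487694e-04,  8.03788766e-04]), 'joint_torque': array([-1.37595571e-04, -5.61337245e+01, -4.93097734e+01,  7.68997218e-02,
        2.90661387e-02, -1.99333687e-05]), 'tool_pos': array([ 0.15867213, -0.57811789,  0.21769902]), 'orientation': array([-3.11184195e+00, -4.19147294e-01,  1.53215488e-04]), 'force': array([0.14930038, 0.1135045 , 0.93146477]), 'wrist_torque': array([-0.03064206,  0.0085624 ,  0.03306345]), 'gripper_force': 0.0, 'opening': 0.09296513452871541}
```

View pics/scene0.png

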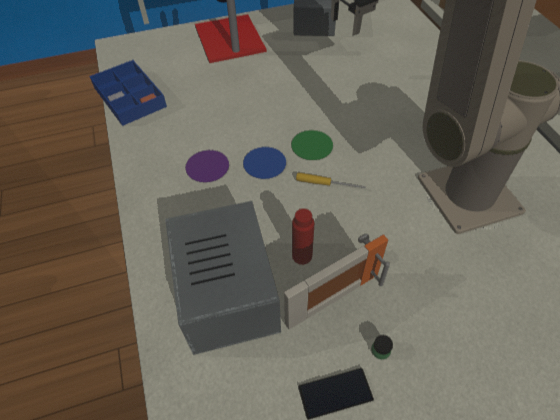

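View pics/top0.png

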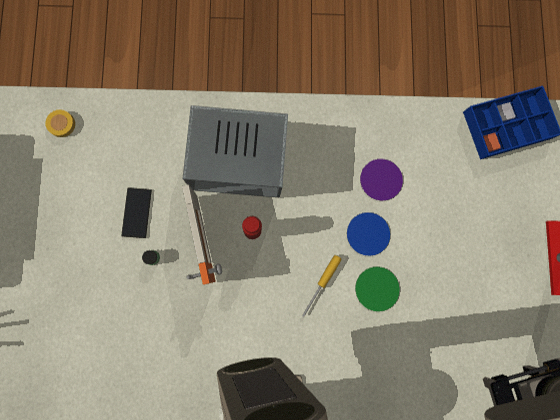

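The scene shows the can at about (303,240), the blue mat at (265,163), and the door from (290,310) to (378,250). In the top view the can cap is at (252,226), the mat at (369,234), the door from the hinge (187,183) to the free edge (207,272), the driver at (322,285) and the jar at (150,257).

```bash
python3 - <<'E'
from h import *
def blobs(c,lo,hi,roi,name,z):
    h=cv2.cvtColor(c['frame'],cv2.COLOR_RGB2HSV); m=cv2.inRange(h,lo,hi); k=np.zeros_like(m); x0,y0,x1,y1=roi; k[y0:y1,x0:x1]=m[y0:y1,x0:x1]
    cs=max(cv2.findContours(k,cv2.RETR_EXTERNAL,cv2.CHAIN_APPROX_NONE)[0],key=cv2.contourArea)
    M=cv2.moments(cs); u,v=M['m10']/M['m00'],M['m01']/M['m00']
    print(name,M['m00'],(round(u,1),round(v,1)),plane(c,u,v,z).round(4)); return cs
t=cam('top'); s=cam('scene')
for c,r1,n in((t,(340,200,400,265),'top'),(s,(235,140,295,185),'scene')):
    cs=blobs(c,(105,100,40),(130,255,255),r1,n+' mat',.004)
    P=np.array([plane(c,*p[0],.004) for p in cs])[:,:2].astype(np.float32); print(cv2.minEnclosingCircle(P))
cs=blobs(t,(0,120,30),(8,255,255),(235,205,275,250),'can top',.178); print(cv2.boundingRect(cs))
cs=blobs(s,(0,120,30),(8,255,255),(280,200,325,275),'can scene',.09);print(cv2.boundingRect(cs))
pts=cs[:,0]; b=pts[pts[:,1]>=pts[:,1].max()-1].mean(0); print('bottom',b,plane(s,*b,0))
# cap circle in top: fit on top-face
cs=blobs(t,(8,150,120),(15,255,255),(190,255,220,290),'edge top',.174);print(cv2.boundingRect(cs))
r=cv2.boxPoints(cv2.minAreaRect(cs)); print(r,[plane(t,*p,.174)[:2].round(4) for p in r])
cs=blobs(t,(15,100,80),(35,255,255),(310,245,345,295),'driver',.012)
r=cv2.boxPoints(cv2.minAreaRect(cs)); print([plane(t,*p,.012)[:2].round(3) for p in r])
print('tip',plane(t,305,316,0),'jar',plane(t,150,257,.045),'hinge',plane(t,186,184,.174))
big=[cv2.resize(t['frame'][165:320,130:420],None,fx=2.7,fy=2.7,interpolation=cv2.INTER_CUBIC)]
cv2.imwrite('pics/crop.png',big[0][:,:,::-1])
E
```

```text
top mat 1396.0 (368.1, 233.6) [ 0.5116 -0.3051  0.004 ]
((0.5118811130523682, -0.30534568428993225), 0.0646846815943718)
scene mat 973.5 (264.3, 162.4) [ 0.5135 -0.3057  0.004 ]
((0.5136574506759644, -0.30744102597236633), 0.06410285830497742)
can top 320.0 (251.6, 227.0) [0.5088 0.0387 0.178 ]
(242, 216, 20, 23)
can scene 839.0 (302.6, 233.9) [0.5139 0.0302 0.09  ]
(293, 209, 21, 55)
bottom [302.2 262.4] [0.52203361 0.05514154 0.        ]
edge top 116.5 (203.5, 272.9) [0.3906 0.158  0.174 ]
(199, 262, 10, 22)
[[197.92194 263.3024 ]
 [204.54633 261.8829 ]
 [208.98047 282.5756 ]
 [202.35608 283.9951 ]] [array([0.4146, 0.1729]), array([0.4184, 0.1563]), array([0.3668, 0.1434]), array([0.363 , 0.1599])]
driver 270.0 (329.2, 270.9) [ 0.4004 -0.1869  0.012 ]
[array([ 0.364, -0.149]), array([ 0.45 , -0.202]), array([ 0.437, -0.225]), array([ 0.351, -0.172])]
tip [ 0.27022621 -0.11775449  0.        ] jar [0.43246086 0.32515917 0.045     ] hinge [0.61845884 0.2112597  0.174     ]
```

View pics/crop.png

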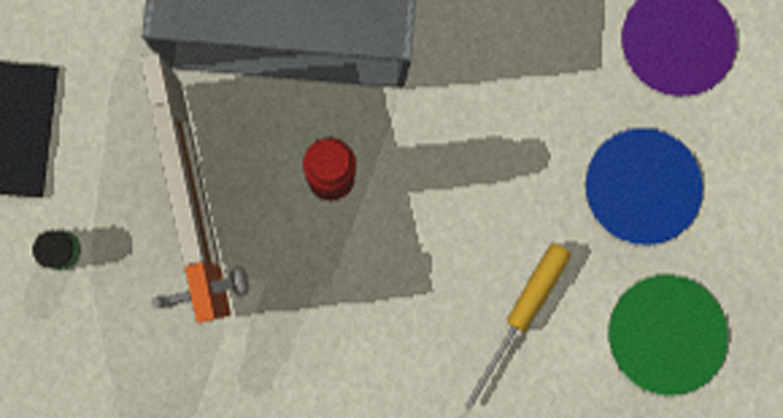

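The crop shows the cap top centre at about crop (329,159), which is full-picture (252,224). The door's outer top edge runs from crop (145,57) to (197,322).

```bash
python3 - <<'E'
from h import *
t=cam('top'); print('cap',plane(t,251.9,223.9,.178), 'corner',plane(t,203,284.3,.174),'hinge',plane(t,184,186,.174), 'cab front left/right', plane(t,184,181,.178),plane(t,281,196,.178))
for P in([.514,.036,0],[.514,.036,.178]):
  print(proj(t,P),proj(cam('scene'),P))
s=robot.read_state(); R=Ro.from_rotvec(s['orientation'])
print(R.as_matrix().round(3), R.inv().apply(np.array([.514,.036,.225])-s['tool_pos'])/.2)
E
```

```text
cap [0.51667705 0.03817803 0.178     ] corner [0.36230016 0.15825853 0.174     ] hinge [0.61307791 0.21620463 0.174     ] cab front left/right [0.62548769 0.21606118 0.178     ] [ 0.59068412 -0.03587648  0.178     ]
[253.44097413 231.16831639] [302.62665783 255.43748221]
[252.72893554 224.95149186] [304.13926123 214.01271577]
[[ 0.964  0.265 -0.   ]
 [ 0.265 -0.964  0.   ]
 [ 0.    -0.    -1.   ]] [ 2.52586345 -2.49292211 -0.03187778]
```

Emit:
{"fn": "jog_arm", "kwargs": {"rows": [[[0.84, -0.83, -0.03], [0, 0, 0]], [[0.84, -0.83, -0.03], [0, 0, 0]], [[0.84, -0.83, -0.03], [0, 0, 0]], [[0.84, -0.83, -0.03], [0, 0, 0]], [[0.84, -0.83, -0.03], [0, 0, 0]]], "hand": -1}}

```text
t: 0.85
tool_pos: [0.2779, -0.3717, 0.2248]
orientation: [3.113, 0.421, 0.001]
force: [0.1, -0.5, -0.3]
opening: 0.093
gripper_force: 0.0
```

Emit:
{"fn": "jog_arm", "kwargs": {"rows": [[[0.84, -0.83, -0.02], [0, 0, 0]], [[0.84, -0.83, -0.02], [0, 0, 0]], [[0.84, -0.83, -0.02], [0, 0, 0]], [[0.84, -0.83, -0.02], [0, 0, 0]], [[0.84, -0.83, -0.02], [0, 0, 0]]]}}

```text
t: 1.35
tool_pos: [0.396, -0.167, 0.2291]
orientation: [3.113, 0.421, 0.002]
force: [0.6, 0.5, 0.9]
opening: 0.0932
gripper_force: 0.0
```

Emit:
{"fn": "jog_arm", "kwargs": {"rows": [[[0.84, -0.815, 0], [0, 0, 0.05]], [[0.84, -0.815, 0], [0, 0, 0.1]], [[0.84, -0.815, 0], [0, 0, 0.171]], [[0.84, -0.815, 0], [0, 0, 0.171]], [[0.84, -0.815, 0], [0, 0, 0.171]]]}}

```text
t: 1.85
tool_pos: [0.5148, 0.0352, 0.2287]
orientation: [-3.141, -0.001, -0.001]
force: [-0.1, -1.3, 0.6]
opening: 0.093
gripper_force: 0.0
```

Emit:
{"fn": "jog_arm", "kwargs": {"rows": [[[0, 0, 0], [0, 0, 0]], [[0, 0, 0], [0, 0, 0]], [[0, 0, 0], [0, 0, 0]]]}}

```text
t: 2.15
tool_pos: [0.5135, 0.0314, 0.2286]
orientation: [3.141, -0.002, -0.001]
force: [0.1, -0.3, 0.3]
opening: 0.0934
gripper_force: 0.0
```

```bash
python3 - <<'E'
from h import *
s=robot.read_state(); R=Ro.from_rotvec(s['orientation']); print(s['tool_pos'],R.as_matrix().round(3),s['q'].round(2))
print(R.inv().apply(np.array([.515,.035,.112])-s['tool_pos'])/.2)
E
```

```text
[0.5135064  0.0313832  0.22857933] [[ 1.    -0.001 -0.   ]
 [-0.001 -1.    -0.   ]
 [-0.     0.    -1.   ]] [-0.04 -0.11  1.71 -0.    1.54  1.53]
[ 0.00763048 -0.01831986  0.58288719]
```

Emit:
{"fn": "jog_arm", "kwargs": {"rows": [[[0.008, -0.018, 0.12], [0, 0, 0]], [[0.008, -0.018, 0.24], [0, 0, 0]], [[0.008, -0.018, 0.36], [0, 0, 0]], [[0.008, -0.018, 0.48], [0, 0, 0]], [[0.008, -0.018, 0.58], [0, 0, 0]]]}}

```text
t: 2.65
tool_pos: [0.5147, 0.0342, 0.1115]
orientation: [3.141, -0.005, -0.001]
force: [0.3, -0.4, -0.1]
opening: 0.0929
gripper_force: 0.0
```

Emit:
{"fn": "jog_arm", "kwargs": {"rows": [[[0, 0, 0], [0, 0, 0]], [[0, 0, 0], [0, 0, 0]]]}}

```text
t: 2.85
tool_pos: [0.5152, 0.0347, 0.1131]
orientation: [3.142, -0.004, -0.0]
force: [-0.5, -0.2, 1.5]
opening: 0.0929
gripper_force: 0.0
```

```bash
python3 - <<'E'
from h import *
s=cam('scene'); cv2.imwrite('pics/g1.png',cv2.resize(s['frame'][130:340,200:420],None,fx=2.7,fy=2.7)[:,:,::-1])
E
```

```text
(no output)
```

View pics/g1.png

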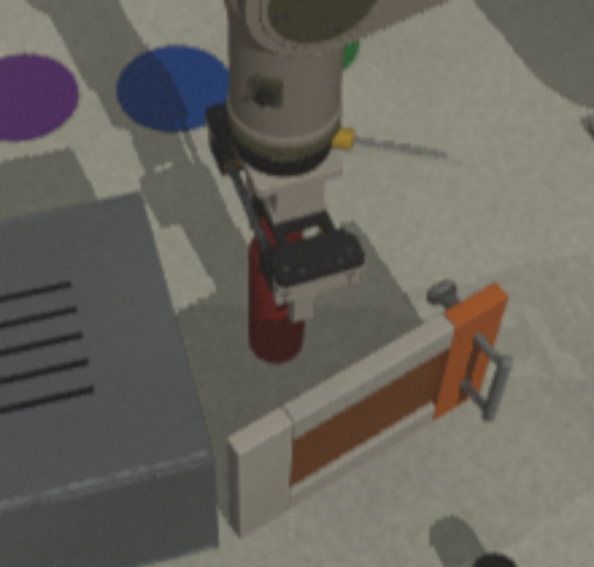

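The fingers straddle the can: the can is at crop (275,300) and the near finger at (300,300). I'll close on it now.

Emit:
{"fn": "jog_arm", "kwargs": {"rows": [[[0, 0, 0], [0, 0, 0]], [[0, 0, 0], [0, 0, 0]], [[0, 0, 0], [0, 0, 0]], [[0, 0, 0], [0, 0, 0]], [[0, 0, 0], [0, 0, 0]]], "hand": 1, "squeeze": 20}}

```text
t: 3.4
tool_pos: [0.5155, 0.0358, 0.1128]
orientation: [-3.142, 0.001, -0.0]
force: [0.2, -0.2, -0.1]
opening: 0.0577
gripper_force: 0.0
```

Emit:
{"fn": "jog_arm", "kwargs": {"rows": [[[0, 0, 0], [0, 0, 0]], [[0, 0, 0], [0, 0, 0]], [[0, 0, -0.05], [0, 0, 0]], [[0, 0, -0.1], [0, 0, 0]], [[0, 0, -0.15], [0, 0, 0]]]}}

```text
t: 3.9
tool_pos: [0.5155, 0.0357, 0.1436]
orientation: [3.142, -0.001, 0.0]
force: [0.1, 0.6, -2.9]
opening: 0.0514
gripper_force: 19.9
```

```bash
python3 - <<'E'
from h import *
s=cam('scene'); cv2.imwrite('pics/g2.png',cv2.resize(s['frame'][130:340,200:420],None,fx=2.7,fy=2.7)[:,:,::-1])
E
```

```text
(no output)
```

View pics/g2.png

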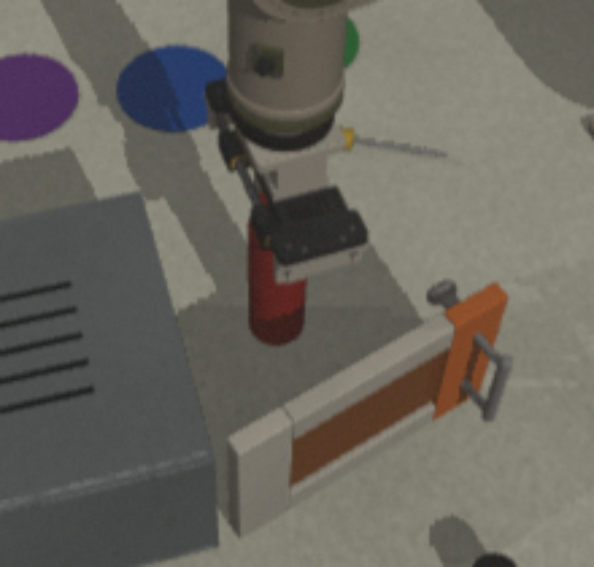

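Lifted: 20 N grip, 2.9 N of weight, and the can is hanging straight. I'll carry it to the mat.

Emit:
{"fn": "jog_arm", "kwargs": {"rows": [[[-0.01, 0.1, 0], [0, 0, 0]], [[-0.01, 0.25, 0], [0, 0, 0]], [[-0.01, 0.42, 0], [0, 0, 0]], [[-0.01, 0.59, 0], [0, 0, 0]], [[-0.01, 0.76, 0], [0, 0, 0]]]}}

```text
t: 4.45
tool_pos: [0.5134, -0.1176, 0.1433]
orientation: [3.141, -0.001, 0.001]
force: [1.1, -0.1, -2.4]
opening: 0.0516
gripper_force: 19.9
```

Emit:
{"fn": "jog_arm", "kwargs": {"rows": [[[0, 0.17, 0], [0, 0, 0]], [[0, 0.34, 0], [0, 0, 0]], [[0, 0.51, 0], [0, 0, 0]], [[0, 0.68, 0], [0, 0, 0]], [[0, 0.8, 0], [0, 0, 0]]]}}

```text
t: 4.95
tool_pos: [0.513, -0.2787, 0.1432]
orientation: [3.141, -0.003, 0.001]
force: [0.2, 0.8, -3.5]
opening: 0.0518
gripper_force: 19.9
```

Emit:
{"fn": "jog_arm", "kwargs": {"rows": [[[0, 0.1, 0], [0, 0, 0]], [[0, 0.15, 0], [0, 0, 0]], [[0, 0.15, 0], [0, 0, 0]], [[0, 0.15, 0], [0, 0, 0]], [[0, 0.15, 0], [0, 0, 0]]]}}

```text
t: 5.45
tool_pos: [0.5134, -0.3051, 0.1426]
orientation: [-3.141, -0.0, 0.0]
force: [0.1, 0.1, -2.6]
opening: 0.0515
gripper_force: 19.9
```

```bash
python3 - <<'E'
from h import *
s=cam('scene'); c=s; cv2.imwrite('pics/g3.png',cv2.resize(s['frame'][60:270,170:390],None,fx=2.7,fy=2.7)[:,:,::-1])
print(robot.read_state()['tool_pos'])
E
```

```text
[ 0.5133811  -0.3051125   0.14259956]
```

View pics/g3.png

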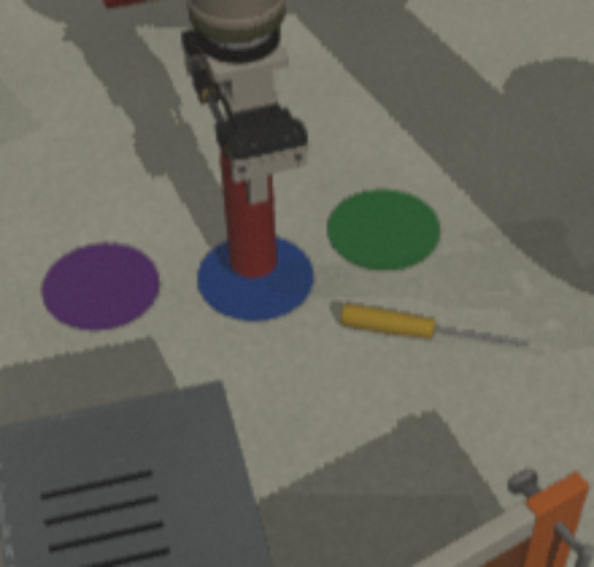

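The can (crop (253,270)) hangs over the blue mat's centre (255,278). I'll lower it until it touches.

Emit:
{"fn": "jog_arm", "kwargs": {"rows": [[[0, 0, 0.03], [0, 0, 0]], [[0, 0, 0.06], [0, 0, 0]], [[0, 0, 0.09], [0, 0, 0]], [[0, 0, 0.11], [0, 0, 0]], [[0, 0, 0.12], [0, 0, 0]]]}}

```text
t: 6.0
tool_pos: [0.5127, -0.306, 0.1176]
orientation: [-3.141, 0.001, 0.002]
force: [-0.7, -0.2, -3.0]
opening: 0.0513
gripper_force: 19.9
```

Emit:
{"fn": "jog_arm", "kwargs": {"rows": [[[0, 0, 0.005], [0, 0, 0]], [[0, 0, 0.005], [0, 0, 0]], [[0, 0, 0.005], [0, 0, 0]]]}}

```text
t: 6.3
tool_pos: [0.5133, -0.3064, 0.1179]
orientation: [3.141, -0.001, 0.001]
force: [0.5, -0.0, -2.7]
opening: 0.0516
gripper_force: 19.9
```

Emit:
{"fn": "jog_arm", "kwargs": {"rows": [[[0, 0, 0.005], [0, 0, 0]], [[0, 0, 0.01], [0, 0, 0]], [[0, 0, 0.01], [0, 0, 0]]]}}

```text
t: 6.6
tool_pos: [0.5138, -0.3065, 0.1166]
orientation: [3.141, -0.001, 0.002]
force: [-0.5, 1.0, 3.6]
opening: 0.0515
gripper_force: 19.9
```

Contact: the force changed from -2.7 to +3.6 N. I'll release.

Emit:
{"fn": "jog_arm", "kwargs": {"rows": [[[0, 0, 0], [0, 0, 0]], [[0, 0, 0], [0, 0, 0]], [[0, 0, 0], [0, 0, 0]], [[0, 0, 0], [0, 0, 0]], [[0, 0, 0], [0, 0, 0]]], "hand": -1}}

```text
t: 7.1
tool_pos: [0.5131, -0.3063, 0.1155]
orientation: [-3.142, 0.001, 0.0]
force: [-0.2, 0.8, 0.1]
opening: 0.0869
gripper_force: 0.0
```

Emit:
{"fn": "jog_arm", "kwargs": {"rows": [[[0, 0, 0], [0, 0, 0]], [[0, 0, 0], [0, 0, 0]], [[0, 0, -0.05], [0, 0, 0]], [[0, 0, -0.12], [0, 0, 0]], [[0, 0, -0.22], [0, 0, 0]]]}}

```text
t: 7.6
tool_pos: [0.5128, -0.3061, 0.1604]
orientation: [-3.141, 0.001, 0.001]
force: [0.9, -0.4, 0.1]
opening: 0.0932
gripper_force: 0.0
```

Emit:
{"fn": "jog_arm", "kwargs": {"rows": [[[0, 0, -0.12], [0, 0, 0]], [[0, 0, -0.24], [0, 0, 0]], [[0, 0, -0.36], [0, 0, 0]], [[0, 0, -0.4], [0, 0, 0]], [[0, 0, -0.4], [0, 0, 0]]]}}

```text
t: 8.1
tool_pos: [0.5141, -0.307, 0.2423]
orientation: [3.139, -0.001, 0.006]
force: [-0.4, -1.4, -0.6]
opening: 0.0929
gripper_force: 0.0
```

```bash
python3 - <<'E'
from h import *
s=cam('scene'); cv2.imwrite('pics/g4.png',s['frame'][:,:,::-1])
print(robot.read_state()['tool_pos'])
# planned door push points
H=np.array([.6155,.2145]);
for th in (1.344,1.2,1.0,.8,.6,.4,.25,.137):
    d=np.array([-np.sin(th),-np.cos(th)]); n=np.array([-np.cos(th),np.sin(th)])
    print(th,(H+.185*d+.019*n).round(3))
E
```

```text
[ 0.5134768  -0.30648144  0.24029207]
1.344 [0.431 0.191]
1.2 [0.436 0.165]
1.0 [0.45  0.131]
0.8 [0.47  0.099]
0.6 [0.495 0.073]
0.4 [0.526 0.052]
0.25 [0.551 0.04 ]
0.137 [0.571 0.034]
```

View pics/g4.png

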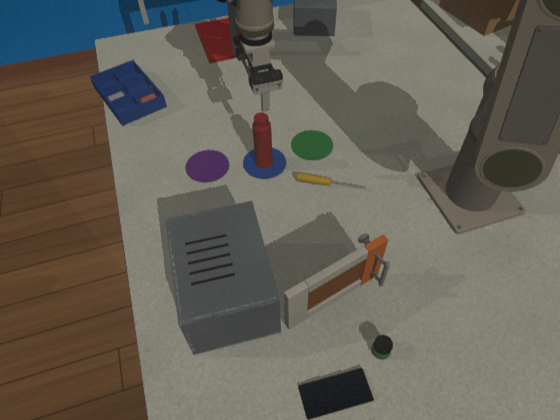

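The can stands upright on the mat at (263,145), the gripper is clear, and the door hasn't moved. I'll shut the fingers and go to the door's outer side.

Emit:
{"fn": "jog_arm", "kwargs": {"rows": [[[-0.15, -0.9, 0], [0, 0, 0]], [[-0.15, -0.9, 0], [0, 0, 0]], [[-0.15, -0.9, 0], [0, 0, 0]], [[-0.15, -0.9, 0], [0, 0, 0]], [[-0.15, -0.9, 0], [0, 0, 0]]], "hand": 1}}

```text
t: 8.65
tool_pos: [0.4821, -0.1225, 0.238]
orientation: [-3.14, -0.005, 0.003]
force: [0.2, -0.2, -0.0]
opening: 0.0574
gripper_force: 0.0
```

Emit:
{"fn": "jog_arm", "kwargs": {"rows": [[[-0.12, -0.9, 0], [0, 0, 0]], [[-0.12, -0.9, 0], [0, 0, 0]], [[-0.12, -0.9, 0], [0, 0, 0]], [[-0.12, -0.9, 0], [0, 0, 0]], [[-0.12, -0.9, 0], [0, 0, 0]]]}}

```text
t: 9.15
tool_pos: [0.4587, 0.0564, 0.2384]
orientation: [-3.141, -0.005, 0.003]
force: [0.6, -0.5, -0.4]
opening: 0.0176
gripper_force: 0.0
```

Emit:
{"fn": "jog_arm", "kwargs": {"rows": [[[-0.12, -0.9, 0], [0, 0, 0]], [[-0.12, -0.9, 0], [0, 0, 0]], [[-0.12, -0.9, 0], [0, 0, 0]], [[-0.12, -0.9, 0], [0, 0, 0]], [[-0.12, -0.9, 0], [0, 0, 0]]]}}

```text
t: 9.65
tool_pos: [0.4352, 0.2357, 0.2384]
orientation: [3.141, 0.004, -0.003]
force: [-0.0, -0.4, -0.3]
opening: 0.0003
gripper_force: 0.0
```

Emit:
{"fn": "jog_arm", "kwargs": {"rows": [[[0, 0, 0], [0, 0, 0]], [[0, 0, 0], [0, 0, 0]]]}}

```text
t: 9.85
tool_pos: [0.4361, 0.2321, 0.2389]
orientation: [3.14, -0.004, -0.001]
force: [0.3, 0.1, 0.5]
opening: 0.0002
gripper_force: 0.0
```

Emit:
{"fn": "jog_arm", "kwargs": {"rows": [[[0, 0, 0.15], [0, 0, 0]], [[0, 0, 0.3], [0, 0, 0]], [[0, 0, 0.45], [0, 0, 0]], [[0, 0, 0.62], [0, 0, 0]], [[0, 0, 0.62], [0, 0, 0]]]}}

```text
t: 10.35
tool_pos: [0.4326, 0.2307, 0.1106]
orientation: [3.138, -0.005, -0.013]
force: [-1.1, -0.7, -0.7]
opening: 0.0004
gripper_force: 0.0
```

Emit:
{"fn": "jog_arm", "kwargs": {"rows": [[[0, 0.06, 0], [0, 0, 0]], [[0, 0.12, 0], [0, 0, 0]], [[0, 0.18, 0], [0, 0, 0]], [[0, 0.24, 0], [0, 0, 0]], [[0, 0.3, 0], [0, 0, 0]]]}}

```text
t: 10.85
tool_pos: [0.4362, 0.1727, 0.1167]
orientation: [-3.141, 0.002, -0.003]
force: [0.2, 1.9, 1.3]
opening: 0.0005
gripper_force: 0.4
```

Emit:
{"fn": "jog_arm", "kwargs": {"rows": [[[0.01, 0.07, 0], [0, 0, 0]], [[0.035, 0.14, 0], [0, 0, 0]], [[0.07, 0.21, 0], [0, 0, 0]], [[0.12, 0.29, 0], [0, 0, 0]], [[0.17, 0.37, 0], [0, 0, 0]]]}}

```text
t: 11.35
tool_pos: [0.4698, 0.0986, 0.1161]
orientation: [-3.141, 0.001, -0.001]
force: [0.0, 1.5, -0.5]
opening: 0.0007
gripper_force: 0.4
```

Emit:
{"fn": "jog_arm", "kwargs": {"rows": [[[0.06, 0.065, 0], [0, 0, 0]], [[0.125, 0.13, 0], [0, 0, 0]], [[0.2, 0.18, 0], [0, 0, 0]], [[0.28, 0.23, 0], [0, 0, 0]], [[0.34, 0.26, 0], [0, 0, 0]]]}}

```text
t: 11.85
tool_pos: [0.5384, 0.0463, 0.1158]
orientation: [3.141, -0.002, 0.0]
force: [-0.4, 0.6, -0.1]
opening: 0.0004
gripper_force: 0.4
```

```bash
python3 - <<'E'
from h import *
s=cam('scene');t=cam('top'); im=np.hstack([cv2.resize(c,(400,400)) for c in (s['frame'][170:370,190:390],t['frame'][90:290,150:350])]); cv2.imwrite('pics/g5.png',im[:,:,::-1])
E
```

```text
(no output)
```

View pics/g5.png

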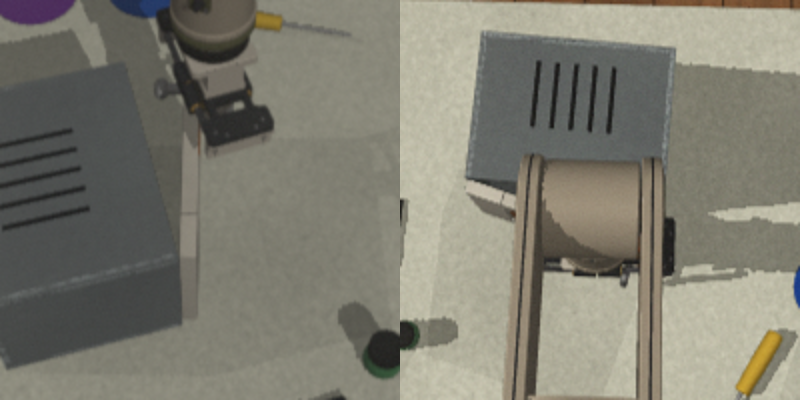

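The door is about 0.3 rad from shut, with the finger on its outer face and clear of the handle. I'll keep pushing along x.

Emit:
{"fn": "jog_arm", "kwargs": {"rows": [[[0.04, 0.015, 0], [0, 0, 0]], [[0.08, 0.03, 0], [0, 0, 0]], [[0.12, 0.045, 0], [0, 0, 0]], [[0.15, 0.055, 0], [0, 0, 0]], [[0.18, 0.065, 0], [0, 0, 0]]]}}

```text
t: 12.45
tool_pos: [0.5739, 0.0347, 0.1156]
orientation: [-3.141, 0.001, 0.0]
force: [-3.8, 4.7, 1.4]
opening: 0.0004
gripper_force: 2.8
```

Emit:
{"fn": "jog_arm", "kwargs": {"rows": [[[0.02, 0.003, 0], [0, 0, 0]], [[0.03, 0.004, 0], [0, 0, 0]], [[0.04, 0.005, 0], [0, 0, 0]]]}}

```text
t: 12.75
tool_pos: [0.5815, 0.0336, 0.1156]
orientation: [3.141, -0.001, -0.0]
force: [-1.9, 0.3, 1.6]
opening: 0.0002
gripper_force: 1.3
```

Emit:
{"fn": "jog_arm", "kwargs": {"rows": [[[0.01, 0, 0], [0, 0, 0]], [[0.02, 0, 0], [0, 0, 0]], [[0.03, 0, 0], [0, 0, 0]], [[0.03, 0, 0], [0, 0, 0]], [[0.03, 0, 0], [0, 0, 0]]]}}

```text
t: 13.25
tool_pos: [0.5877, 0.0337, 0.1157]
orientation: [-3.142, 0.001, -0.001]
force: [-0.2, 1.0, -0.4]
opening: 0.0006
gripper_force: 0.0
```

Emit:
{"fn": "jog_arm", "kwargs": {"rows": [[[0.01, 0, 0], [0, 0, 0]], [[0.02, 0, 0], [0, 0, 0]], [[0.03, 0, 0], [0, 0, 0]], [[0.03, 0, 0], [0, 0, 0]]]}}

```text
t: 13.65
tool_pos: [0.5923, 0.0337, 0.1156]
orientation: [3.142, -0.001, -0.005]
force: [-8.9, 0.9, 5.6]
opening: 0.0009
gripper_force: 4.5
```

Firm stop after the snap. I'll back off towards -x, lift, and look.

Emit:
{"fn": "jog_arm", "kwargs": {"rows": [[[-0.1, 0, 0], [0, 0, 0]], [[-0.3, 0, 0], [0, 0, 0]], [[-0.5, 0, 0], [0, 0, 0]], [[-0.6, 0, -0.1], [0, 0, 0]], [[-0.6, 0, -0.3], [0, 0, 0]]]}}

```text
t: 14.15
tool_pos: [0.468, 0.034, 0.1718]
orientation: [-3.141, 0.001, 0.015]
force: [1.6, 0.7, 0.9]
opening: 0.0005
gripper_force: 0.0
```

Emit:
{"fn": "jog_arm", "kwargs": {"rows": [[[-0.1, 0.2, -0.3], [0, 0, 0]], [[-0.1, 0.4, -0.6], [0, 0, 0]], [[-0.1, 0.4, -0.6], [0, 0, 0]], [[-0.1, 0.4, -0.6], [0, 0, 0]], [[-0.1, 0.4, -0.6], [0, 0, 0]]]}}

```text
t: 14.65
tool_pos: [0.4541, -0.0468, 0.2968]
orientation: [3.141, -0.004, 0.004]
force: [0.3, -0.3, -0.4]
opening: 0.0005
gripper_force: 0.0
```

```bash
python3 - <<'E'
from h import *
s=cam('scene');save(s,'g6');print(robot.read_state()['tool_pos'])
E
```

```text
[ 0.45342614 -0.04620383  0.29524876]
```

View pics/g6.png

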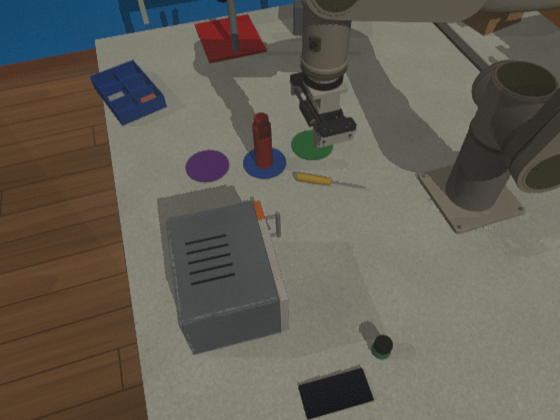

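The door is flush and parallel to the box front (top edge from (262,205) to (287,300)). The can is upright on the mat at (263,145), and the phone, driver and jar haven't moved.

```bash
python3 -c "
from plant import robot
print(robot.close_job())"
```

```text
the job is handed in; nothing more can be done
None
```

I stood the can upright on the blue mat and let go, then pushed the door past its catch until it stopped firmly, and handed the job in at about 15 s; `close_job()` returned no verdict. The last picture shows the door flush with the box and the phone, screwdriver and flux jar where they were.

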